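# Crank the length stop to its index finger

### The arm

A 6-joint arm with a two-finger parallel gripper is mounted at the origin on the work surface; the furniture and walls round the work are solid. World frame = base frame: x ahead of the robot, y to its left, z up, the work surface at z = 0. Lengths are in m, angles in degrees, forces in N, time in s.
With the tool pointing down it reaches from about 0.4 to 0.825 m from the base axis. Payload 7 kg.
Tool frame: the origin (TCP) lies at the very end of the fingers, on their centre line; the grasp point (between the pads) lies r.grip_depth behind it (r.grip_depth is the distance from the TCP to the grasp point, in m); z points along the fingers, y is the direction in which the jaws open and shut (so a half turn about z gives the same grasp; the last joint's range is limited). The gripper opens to 88 mm and grips with 3 to 60 N. Pads are 19 mm wide; open, the fingers measure 130 mm over their backs; the gripper's body (78 mm by 193 mm) begins 47 mm behind the grasp point.
Start: joints at [91.679, 20.546, 0.682, 0, -70.136, -16.507], TCP at [0.173, 0.652, 0.227] pointing down, gripper open.
Joint ranges: [-176.03, 176.03], [-82.01, 121.73], [-58.28, 71.71], [-173.87, 95.51], [-174.79, -0.11], [-173.66, 173.66]. Speed limits (degrees/s): [136.94, 136.94, 172.46, 180, 180, 180].

### API

Orientations are given as [roll, pitch, yaw] about the fixed x, y, z axes, in that order (R = Rz(yaw) Ry(pitch) Rx(roll)).
In Python, from plant import r gives the robot as it stands. The module is installed in compiled form; this text tells all that it offers.
- The arm moves only by the tool step_arm, never from a script. Its argument "increments" is a list of rows, each a list of 3 entries, a list of its own where there are three numbers: the shift along the tool's x, y, z in m, then the turn, a rotation vector about the tool's x, y, z in rad, then the closure, from 0 (fully open) to 1 (shut). In form: [[[x, y, z], [wx, wy, wz], grip], ...]. A call has 1 to 10 rows; each row is the pose to reach, as a shift and turn from the pose commanded when the call began, along the tool's axes at that moment; what a row does not reach only later rows make up. A row lasts 1/10 s, in which the tool goes at most 50 mm and 8.59 degrees, less where a joint would pass 70% of its speed; a pose out of reach is approached as far as the arm can. A call with a gripper value outside its range is refused whole. The fingers move at their own pace and stop on an object; "force" is the grip in N (left out, the last holds). Time passes only in rows, so rows that repeat a pose let the fingers close. It gives the time, the measured TCP pose, the force and the opening at its end, in the units of the state.
- r.get_state(): the state, without advancing time (a new reading comes with each control period).
- r.capture(name): name is "scene" or "top"; returns a dict with "color" (480x640x3 uint8, red, green, blue), "intrinsics" (3x3 intrinsics, pixels), "rvec" (rotation vector, rad) and "tvec" (3), from world to camera coordinates, as OpenCV has them. Camera axes: x right, y down, z forward; pixel columns grow to the right and rows downward; lengths in m; the calibration is good to about 2 mm. A picture is of the moment at which its call begins. There is no depth.
- r.close_job(): hands the job in, once; it reports no verdict.
The state is a dict: "time_s": time; "joints": joint angles; "qd": joint speeds; "joint_torque": joint torques, N m; "tcp_pos": TCP position; "eef_rot": TCP orientation; "contact_force": force on the tool from outside, world axes, zero at the start; "moment": the same for the moment, N m; "gripper_width": finger opening in m.
Only numpy, scipy, OpenCV 4.12 (cv2) and the standard library are available. Lean on these libraries where they do the work, as an engineer would, in place of code of your own. Each camera call takes 0.05 s, during which the arm holds its last target.

### The job

Two cranked stop slides stand on the bench, each with a loose crank on an upright square shaft end. On the slide that has an index finger clipped to its front edge, turn the crank clockwise, several full turns, until the carriage's pointer stands opposite the index finger. Do not let the crank slip off its shaft; let go of it at the end, still fully seated, and leave the index finger and the other slide alone.

Things in the scene. Friction and masses are not known exactly. Their poses are not given: they have to be found in the camera images.
- crank_handle (a point): Middle (z 131 mm) of the crank's upright handle: a wooden sleeve 18 mm across, z 105 to 157 mm, spinning freely on its pin, so the gripper need not turn with it. The point's level x axis points from the handle to the shaft's axis, 45 mm away, and turns with the crank. The flat crank arm below has its top at z 103 mm; nothing else on the slide is higher.
- crank: Loose steel crank; origin on the shaft's axis at the hub's underside, z up, handle towards -x. Its 25 mm deep socket sits on a 16 mm square upright shaft end (8 degrees of play) and lifts off if pulled up. Clockwise from above moves the carriage 24 mm per turn away from the gearbox, towards the index finger, against about 2 N at the handle; it stays where it is left.
- pointer (a point): Tip of the small steel pointer at the foot of the carriage, on the side of the slide that faces the robot. Its y axis lies along the slide, from the gearbox to the far end, the way the carriage travels (base 230 x 84 mm). Driven by the crank only; it starts 48 to 75 mm short of the index finger.
- index_tip (a point): Index finger: upright steel finger 5 mm wide, 58 mm tall, clipped to the front edge of the slide's base; this point is on its centre line at the pointer's height, 3 mm in front of the line on which the pointer's tip travels. Its y axis lies along the slide, as the pointer's.
- other_crank_handle (a point): Middle of the handle of the other slide's crank: the same kind of slide and crank, but without an index finger. To be left alone.
There are look-alikes about, which are no part of the job. Leave any purple or red look-alike of the crank alone.

How it is judged (in metres and radians):
At the end, for the whole second after the job is handed in: The pointer stands within 8 mm of the index finger's centre line, measured along the slide; the crank is still fully down on its square shaft end (handle within 6 mm of its starting height, tilted less than 10 degrees) (y of pointer in the frame of index_tip between -0.008 and 0.008 m and height (world z) of crank_handle between 0.12 and 0.137 m and angle between crank_handle's own z axis and vertical below 0.17 rad); the robot touches nothing.
It fails at once if the crank slips up off its shaft end (more than 18 mm) (height (world z) of crank_handle above 0.149 m).
It fails at once if the index finger is shifted by more than 5 mm (distance of index_tip from where it was at the start of the episode above 0.005 m).
It fails at once if the other slide's crank is moved by more than 15 mm (distance of other_crank_handle from where it was at the start of the episode above 0.015 m).
It also fails if it takes over 58 s, if anything falls off the work surface, if the arm or the gripper's body presses on something with over 40 N, if the wrist force passes 120 N, or if a joint passes its speed limit or range.

## Working session

There is one attempt and no reset: what is moved stays moved. The work goes in short steps, Python scripts to look and compute and a tool call to move; the robot and the scene stay as the last step left them, time stands still between calls to the robot, and variables do not carry over. Pictures are saved under pics/ and viewed, and the job is handed in when it is done.

Besides the shell and the picture viewer there is one more tool, called after "Call:" in YAML: its name, and indented under it one key for each argument. step_arm: Moves the arm, as the interface text tells. Its arguments: {"type":"object","properties":{"increments":{"type":"array","items":{"type":"array"}},"force":{"type":"number"}},"required":["increments"]}

```bash
mkdir -p pics
python3 - <<'E'
from plant import r
import cv2,numpy as np
for n in("scene","top"):
    c=r.capture(n);cv2.imwrite(f"pics/{n}0.png",c["color"][:,:,::-1])
    R=cv2.Rodrigues(np.array(c["rvec"]))[0];print(n,c["intrinsics"],(-R.T@np.array(c["tvec"]).ravel()).round(3),R.round(3))
print(r.get_state(),r.grip_depth)
E
```

```text
scene [[480.62221697   0.         320.27267157]
 [  0.         480.62221697 239.60422671]
 [  0.           0.           1.        ]] [-0.013 -0.666  1.025] [[ 0.813 -0.583 -0.006]
 [-0.417 -0.574 -0.705]
 [ 0.407  0.575 -0.709]]
top [[498.57097182   0.         317.5163038 ]
 [  0.         498.57097182 251.80899882]
 [  0.           0.           1.        ]] [0.294 0.07  1.357] [[-0.006 -1.    -0.027]
 [-0.987  0.01  -0.159]
 [ 0.159  0.025 -0.987]]
{'time_s': 0.1, 'joints': array([ 9.16785198e+01,  2.05870941e+01,  6.37682040e-01, -1.91358411e-02,
       -7.01348828e+01, -1.65062376e+01]), 'qd': array([-0.02036104, -0.08662481,  0.12166721,  0.10685288,  0.10261568,
       -0.05678592]), 'joint_torque': array([-1.81586369e-03, -5.84164274e+01,  2.93750793e+01,  7.01568648e+00,
        1.01079335e-02, -6.30680302e-05]), 'tcp_pos': array([0.17265488, 0.6520815 , 0.22570446]), 'eef_rot': array([ 1.79914067e+02, -6.70384239e-03, -1.48342285e+01]), 'contact_force': array([ 0.53834888,  0.87181365, -0.45415809]), 'moment': array([0.02318914, 0.02282783, 0.03863949]), 'gripper_width': 0.08798870003392302} 0.0188
```

View pics/scene0.png

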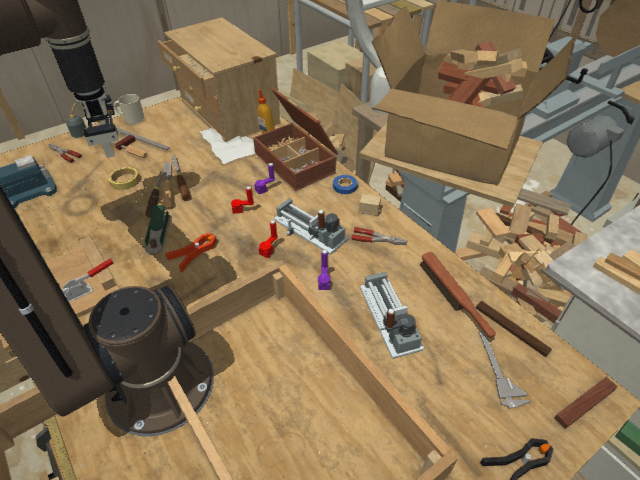

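View pics/top0.png

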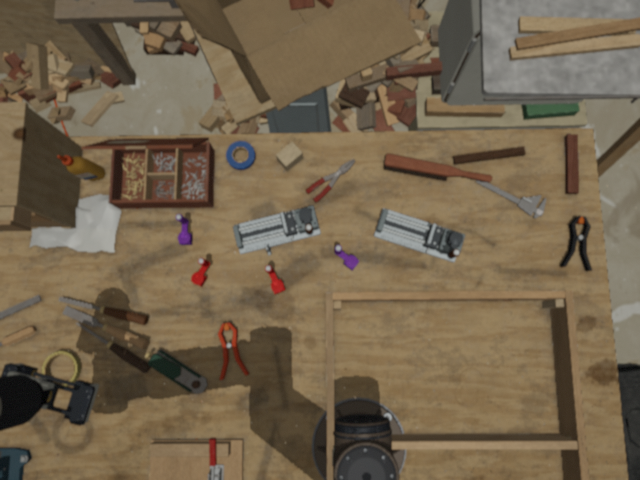

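Run:
```python
import cv2,numpy as np
a=cv2.imread("pics/top0.png")[195:265,225:330];b=cv2.imread("pics/scene0.png")[190:270,260:365]
c=cv2.imread("pics/top0.png")[195:265,370:475]
cv2.imwrite("pics/z1.png",cv2.resize(a,None,fx=7,fy=7,interpolation=2))
cv2.imwrite("pics/z2.png",cv2.resize(b,None,fx=7,fy=7,interpolation=2))
```

```text
(no output)
```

View pics/z1.png

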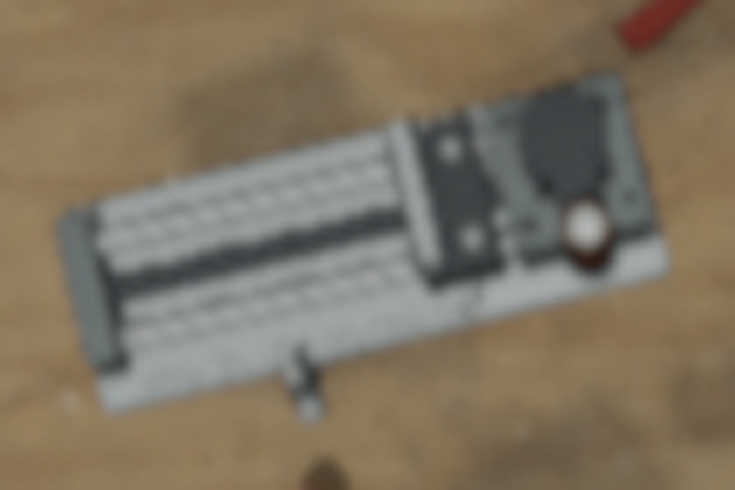

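View pics/z2.png

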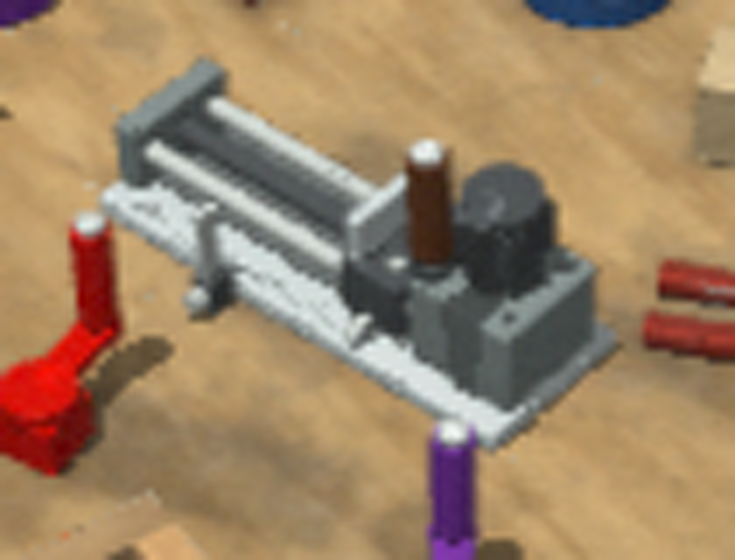

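```bash
cat > h.py <<'E'
from plant import r
import cv2,numpy as np
def cam(n):
    c=r.capture(n);return c
def pm(c):
    R=cv2.Rodrigues(np.array(c["rvec"],float))[0];return c["intrinsics"]@np.c_[R,np.array(c["tvec"],float).ravel()]
def ray(c,uv,z):
    P=pm(c);A=P[:,:3];C=-np.linalg.solve(A,P[:,3]);d=np.linalg.solve(A,[uv[0],uv[1],1.])
    return C+d*(z-C[2])/d[2]
def tri(cs,uvs,ct,uvt):
    X=cv2.triangulatePoints(pm(cs),pm(ct),np.array(uvs,float).reshape(2,1),np.array(uvt,float).reshape(2,1)).ravel();return X[:3]/X[3]
def proj(c,p):
    return cv2.projectPoints(np.array(p,float).reshape(-1,3),np.array(c["rvec"],float),np.array(c["tvec"],float),c["intrinsics"],None)[0].reshape(-1,2)
E
python3 - <<'E'
from h import *
s=cam("scene");t=cam("top")
S=lambda x,y:(260+(x+.5)/7-.5,190+(y+.5)/7-.5)
T=lambda x,y:(225+(x+.5)/7-.5,195+(y+.5)/7-.5)
print("handle tri",tri(s,S(427,150),t,T(588,226)))
for z in(.157,.16):print(ray(s,S(427,150),z),ray(t,T(588,226),z))
print("hub top",[ray(s,S(505,185),z).round(4) for z in(.103,.110)], tri(s,S(505,185),t,T(566,140)))
print("pointer s",[ray(s,S(358,326),z).round(4) for z in(.01,.02,.03)],"t",[ray(t,T(478,300),z).round(4) for z in(.01,.02,.03)])
print("finger top",tri(s,S(209,208),t,T(301,352)),ray(s,S(209,208),.058),ray(t,T(301,352),.058))
for q in((110,412),(668,270)):print("base front corner",ray(t,T(*q),.01))
for q in((105,195),(492,445),(615,345)):print("sc base corner",ray(s,S(*q),.01))
E
```

```text
handle tri [0.54829151 0.12232399 0.15948482]
[0.54905897 0.12483623 0.157     ] [0.54954554 0.12208792 0.157     ]
[0.54711403 0.1221001  0.16      ] [0.54890591 0.12195712 0.16      ]
hub top [array([0.5973, 0.1382, 0.103 ]), array([0.5926, 0.1321, 0.11  ])] [0.59210833 0.13195695 0.11025324]
pointer s [array([0.5546, 0.1846, 0.01  ]), array([0.549 , 0.1762, 0.02  ]), array([0.5434, 0.1678, 0.03  ])] t [array([0.5517, 0.1719, 0.01  ]), array([0.5497, 0.1712, 0.02  ]), array([0.5478, 0.1704, 0.03  ])]
finger top [0.51968235 0.23656022 0.05991693] [0.51723169 0.23949238 0.058     ] [0.52313754 0.23544691 0.058     ]
base front corner [0.50849603 0.31654211 0.01      ]
base front corner [0.56284285 0.0970472  0.01      ]
sc base corner [0.51070849 0.31890783 0.01      ]
sc base corner [0.5595463  0.09468697 0.01      ]
sc base corner [0.63657825 0.1108879  0.01      ]
```

Call:
step_arm:
  increments:
    - [[0.01,0.01,0],[0,0,-0.03],0]
    - [[0.04,0.03,0],[0,0,-0.06],0]
    - [[0.07,0.058,0],[0,0,-0.09],0]
    - [[0.1,0.083,0],[0,0,-0.12],0]
    - [[0.13,0.108,0],[0,0,-0.15],0]
    - [[0.16,0.133,0],[0,0,-0.18],0]
    - [[0.19,0.158,0],[0,0,-0.21],0]
    - [[0.22,0.183,0],[0,0,-0.24],0]
    - [[0.24,0.2,0],[0,0,-0.259],0]
    - [[0.25,0.208,0],[0,0,-0.259],0]
  force: 12

```text
time_s: 1.2
tcp_pos: [0.3621, 0.3855, 0.2267]
eef_rot: [-180.0, 0.0, -0.1]
contact_force: [-0.4, 0.4, -0.1]
gripper_width: 0.0876
```

Call:
step_arm:
  increments:
    - [[0.012,0.016,0],[0,0,0],0]
    - [[0.034,0.048,0],[0,0,0],0]
    - [[0.056,0.08,0],[0,0,0],0]
    - [[0.08,0.112,0],[0,0,0],0]
    - [[0.102,0.144,0],[0,0,0],0]
    - [[0.125,0.176,0],[0,0,0],0]
    - [[0.148,0.208,0],[0,0,0],0]
    - [[0.167,0.235,0],[0,0,0],0]
    - [[0.18,0.254,0],[0,0,0],0]
    - [[0.1865,0.263,0],[0,0,0],0]

```text
time_s: 2.2
tcp_pos: [0.5486, 0.1233, 0.2262]
eef_rot: [180.0, 0.0, -0.1]
contact_force: [0.0, -0.3, 0.5]
gripper_width: 0.0878
```

Run:
```python
from h import *
s=cam("scene");t=cam("top")
cv2.imwrite("pics/s1.png",cv2.resize(s["color"][150:290,230:390,::-1],None,fx=4.5,fy=4,interpolation=2))
print(r.get_state()["tcp_pos"],r.get_state()["eef_rot"])
```

```text
[0.54827322 0.12388593 0.22614382] [ 1.79979510e+02  3.01202996e-02 -9.45547975e-02]
```

View pics/s1.png

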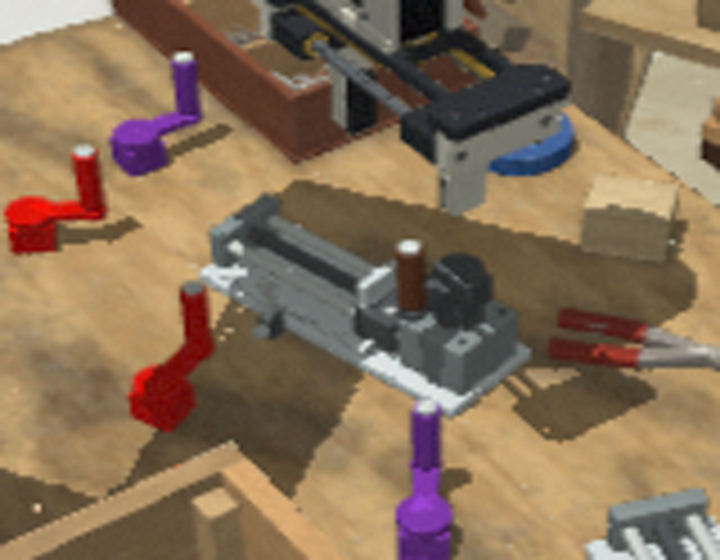

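Call:
step_arm:
  increments:
    - [[0,0,0.012],[0,0,0],0]
    - [[0,0,0.03],[0,0,0],0]
    - [[0,0,0.05],[0,0,0],0]
    - [[0,0,0.07],[0,0,0],0]
    - [[0,0,0.088],[0,0,0],0]
    - [[0,0,0.1],[0,0,0],0]
    - [[0,0,0.108],[0,0,0],0]
    - [[0,0,0.112],[0,0,0],0]
    - [[0,0,0.112],[0,0,0],0]

```text
time_s: 3.2
tcp_pos: [0.5476, 0.1247, 0.1144]
eef_rot: [180.0, 0.0, 0.0]
contact_force: [0.0, -0.7, 0.2]
gripper_width: 0.0877
```

Run:
```python
from h import *
s=cam("scene");t=cam("top")
a=cv2.resize(s["color"][170:270,270:390,::-1],None,fx=5,fy=5,interpolation=2)
cv2.imwrite("pics/s2.png",a)
print(r.get_state()["tcp_pos"],r.get_state()["contact_force"])
```

```text
[0.54815271 0.12474492 0.11517083] [-0.0213772  -0.77243903  0.43829679]
```

View pics/s2.png

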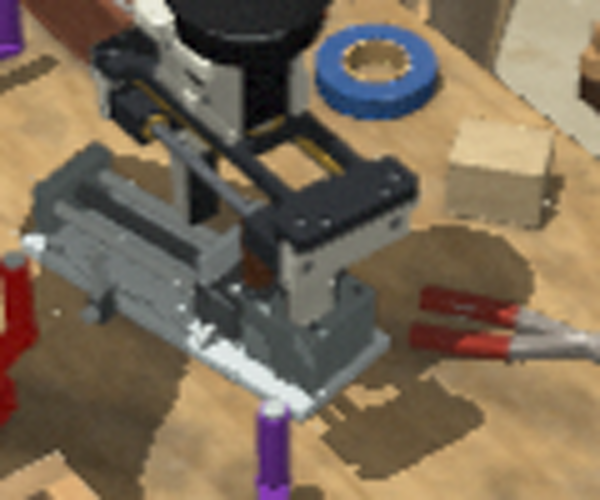

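Call:
step_arm:
  increments:
    - [[0,0.001,0.001],[0,0,0],0.3]
    - [[0,0.001,0.001],[0,0,0],0.5]
    - [[0,0.001,0.001],[0,0,0],0.65]
    - [[0,0.001,0.001],[0,0,0],0.75]
    - [[0,0.001,0.001],[0,0,0],1]
    - [[0,0.001,0.001],[0,0,0],1]
    - [[0,0.001,0.001],[0,0,0],1]
    - [[0,0.001,0.001],[0,0,0],1]
  force: 12

```text
time_s: 4.1
tcp_pos: [0.5478, 0.1235, 0.1136]
eef_rot: [180.0, 0.0, 0.0]
contact_force: [0.7, 0.2, -0.3]
gripper_width: 0.0293
```

Run:
```python
from h import *
for i in range(3):
    s=cam("scene");q=r.get_state();print(q["tcp_pos"],q["contact_force"],q["gripper_width"])
```

```text
[0.54776469 0.12349317 0.1135526 ] [ 0.27594857 -0.32508908  0.41422175] 0.02507385240057298
[0.54773394 0.12345545 0.11354277] [ 0.33400422 -0.13959065  0.43627402] 0.021008832785461826
[0.54773213 0.12342305 0.11357734] [ 0.56985822 -0.16836221 -0.38132803] 0.017691862609456082
```

Call:
step_arm:
  increments:
    - [[0,0,0],[0,0,0],1]
    - [[0,0,0],[0,0,0],1]

```text
time_s: 4.45
tcp_pos: [0.5477, 0.1234, 0.1136]
eef_rot: [180.0, 0.0, 0.0]
contact_force: [-0.0, -0.4, 0.5]
gripper_width: 0.0175
```

```bash
cat > arc.py <<'E'
import numpy as np,json
def rows(a0,step,n=10,R=.045,cx=0,cy=0):
    # from circle angle a0 (deg), rows in tool axes; cx,cy: world correction blended in
    o=[]
    for k in range(1,n+1):
        a=np.radians(a0-step*k);b=np.radians(a0)
        dx=R*(np.cos(a)-np.cos(b))+cx*k/n;dy=R*(np.sin(a)-np.sin(b))+cy*k/n
        o.append([[round(dx,4)+0,round(-dy,4)+0,0],[0,0,0],1])
    print(a0,'->',a0-step*n);print(json.dumps(o))
E
python3 - <<'E'
from h import *;from arc import *
q=r.get_state();print(q["tcp_pos"],q["contact_force"],q["gripper_width"])
rows(192,5)
E
```

```text
[0.5477193  0.12340351 0.11355973] [-0.00423335 -0.37271799  0.46465821] 0.01752066019001713
192 -> 142
[[[-0.0006, -0.0039, 0], [0, 0, 0], 1], [[-0.001, -0.0078, 0], [0, 0, 0], 1], [[-0.0009, -0.0117, 0], [0, 0, 0], 1], [[-0.0005, -0.0156, 0], [0, 0, 0], 1], [[0.0002, -0.0195, 0], [0, 0, 0], 1], [[0.0012, -0.0233, 0], [0, 0, 0], 1], [[0.0026, -0.0269, 0], [0, 0, 0], 1], [[0.0043, -0.0305, 0], [0, 0, 0], 1], [[0.0063, -0.0339, 0], [0, 0, 0], 1], [[0.0086, -0.0371, 0], [0, 0, 0], 1]]
```

Call:
step_arm:
  increments:
    - [[-0.0006,-0.0039,0],[0,0,0],1]
    - [[-0.001,-0.0078,0],[0,0,0],1]
    - [[-0.0009,-0.0117,0],[0,0,0],1]
    - [[-0.0005,-0.0156,0],[0,0,0],1]
    - [[0.0002,-0.0195,0],[0,0,0],1]
    - [[0.0012,-0.0233,0],[0,0,0],1]
    - [[0.0026,-0.0269,0],[0,0,0],1]
  force: 15

```text
time_s: 5.15
tcp_pos: [0.5502, 0.1507, 0.1136]
eef_rot: [180.0, 0.0, 0.0]
contact_force: [-1.1, -0.5, 2.5]
gripper_width: 0.0176
```

Run:
```python
from h import *;from arc import *
q=r.get_state();print(q["tcp_pos"],q["contact_force"],q["gripper_width"])
s=cam("scene");t=cam("top")
a=cv2.resize(s["color"][170:270,270:390,::-1],None,fx=5,fy=5,interpolation=2)
cv2.imwrite("pics/s3.png",a)
```

```text
[0.55023476 0.15073486 0.11358401] [-1.13528181 -0.50690661  2.49464015] 0.01763911467585008
```

View pics/s3.png

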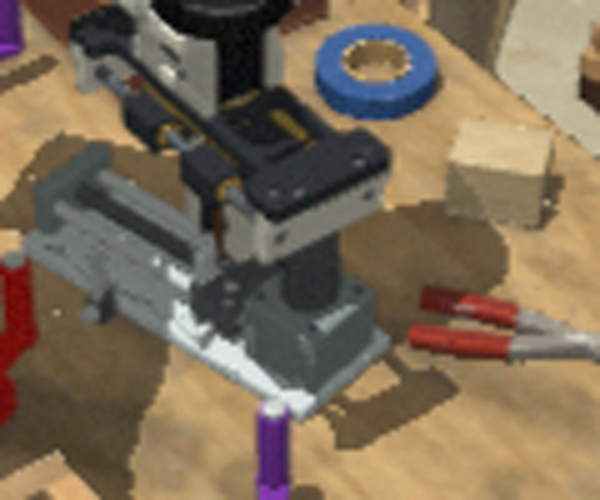

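Run:
```python
from arc import *
rows(157,6.7)
```

```text
157 -> 90.0
[[[0.0023, -0.0047, 0], [0, 0, 0], 1], [[0.0052, -0.0091, 0], [0, 0, 0], 1], [[0.0086, -0.0132, 0], [0, 0, 0], 1], [[0.0124, -0.0168, 0], [0, 0, 0], 1], [[0.0166, -0.0199, 0], [0, 0, 0], 1], [[0.0211, -0.0226, 0], [0, 0, 0], 1], [[0.026, -0.0247, 0], [0, 0, 0], 1], [[0.031, -0.0262, 0], [0, 0, 0], 1], [[0.0362, -0.0271, 0], [0, 0, 0], 1], [[0.0414, -0.0274, 0], [0, 0, 0], 1]]
```

Call:
step_arm:
  increments:
    - [[0.0023,-0.0047,0],[0,0,0],1]
    - [[0.0052,-0.0091,0],[0,0,0],1]
    - [[0.0086,-0.0132,0],[0,0,0],1]
    - [[0.0124,-0.0168,0],[0,0,0],1]
    - [[0.0166,-0.0199,0],[0,0,0],1]

```text
time_s: 5.75
tcp_pos: [0.5676, 0.1713, 0.114]
eef_rot: [-180.0, -0.0, 0.0]
contact_force: [-2.1, 1.0, 5.0]
gripper_width: 0.0178
```

Call:
step_arm:
  increments:
    - [[0.0045,-0.0027,0],[0,0,0],1]
    - [[0.0094,-0.0048,0],[0,0,0],1]
    - [[0.0144,-0.0063,0],[0,0,0],1]
    - [[0.0196,-0.0072,0],[0,0,0],1]
    - [[0.0248,-0.0075,0],[0,0,0],1]

```text
time_s: 6.25
tcp_pos: [0.5931, 0.1787, 0.1144]
eef_rot: [-180.0, -0.1, 0.1]
contact_force: [-2.1, 0.2, 6.7]
gripper_width: 0.0179
```

Run:
```python
from h import *;from arc import *
q=r.get_state();print(q["tcp_pos"],q["contact_force"],q["moment"],q["gripper_width"])
s=cam("scene");t=cam("top")
a=cv2.resize(s["color"][170:270,270:390,::-1],None,fx=5,fy=5,interpolation=2)
cv2.imwrite("pics/s4.png",a)
rows(90,9)
```

```text
[0.59313914 0.17872046 0.11438161] [-2.09642458  0.21146965  6.68241387] [-0.10138844  0.77739169 -0.0598097 ] 0.017933940552047854
90 -> 0
[[[0.007, 0.0006, 0], [0, 0, 0], 1], [[0.0139, 0.0022, 0], [0, 0, 0], 1], [[0.0204, 0.0049, 0], [0, 0, 0], 1], [[0.0265, 0.0086, 0], [0, 0, 0], 1], [[0.0318, 0.0132, 0], [0, 0, 0], 1], [[0.0364, 0.0185, 0], [0, 0, 0], 1], [[0.0401, 0.0246, 0], [0, 0, 0], 1], [[0.0428, 0.0311, 0], [0, 0, 0], 1], [[0.0444, 0.038, 0], [0, 0, 0], 1], [[0.045, 0.045, 0], [0, 0, 0], 1]]
```

View pics/s4.png

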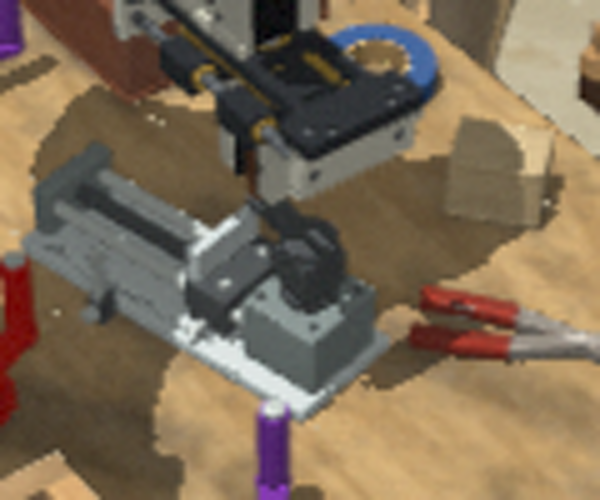

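Call:
step_arm:
  increments:
    - [[0.007,0.0006,0],[0,0,0],1]
    - [[0.0139,0.0022,0],[0,0,0],1]
    - [[0.0204,0.0049,0],[0,0,0],1]
    - [[0.0265,0.0086,0],[0,0,0],1]
    - [[0.0318,0.0132,0],[0,0,0],1]

```text
time_s: 6.85
tcp_pos: [0.6254, 0.1655, 0.1145]
eef_rot: [-179.9, -0.2, 0.1]
contact_force: [-2.3, 1.0, 6.0]
gripper_width: 0.0179
```

Call:
step_arm:
  increments:
    - [[0.0046,0.0053,0],[0,0,0],1]
    - [[0.0083,0.0114,0],[0,0,0],1]
    - [[0.011,0.0179,0],[0,0,0],1]
    - [[0.0126,0.0248,0],[0,0,0],1]
    - [[0.0132,0.0318,0],[0,0,0],1]

```text
time_s: 7.35
tcp_pos: [0.639, 0.1337, 0.1146]
eef_rot: [-179.9, -0.2, 0.0]
contact_force: [0.0, 1.4, 4.4]
gripper_width: 0.0178
```

Run:
```python
from h import *;from arc import *
q=r.get_state();print(q["tcp_pos"],q["contact_force"],q["moment"],q["gripper_width"])
s=cam("scene");t=cam("top")
a=cv2.resize(s["color"][170:270,270:390,::-1],None,fx=5,fy=5,interpolation=2)
cv2.imwrite("pics/s5.png",a)
rows(0,9)
```

```text
[0.63897104 0.13369862 0.11455351] [0.03239245 1.38507521 4.39864557] [0.62034006 0.10085232 0.00815353] 0.01780369498229117
0 -> -90
[[[-0.0006, 0.007, 0], [0, 0, 0], 1], [[-0.0022, 0.0139, 0], [0, 0, 0], 1], [[-0.0049, 0.0204, 0], [0, 0, 0], 1], [[-0.0086, 0.0265, 0], [0, 0, 0], 1], [[-0.0132, 0.0318, 0], [0, 0, 0], 1], [[-0.0185, 0.0364, 0], [0, 0, 0], 1], [[-0.0246, 0.0401, 0], [0, 0, 0], 1], [[-0.0311, 0.0428, 0], [0, 0, 0], 1], [[-0.038, 0.0444, 0], [0, 0, 0], 1], [[-0.045, 0.045, 0], [0, 0, 0], 1]]
```

View pics/s5.png

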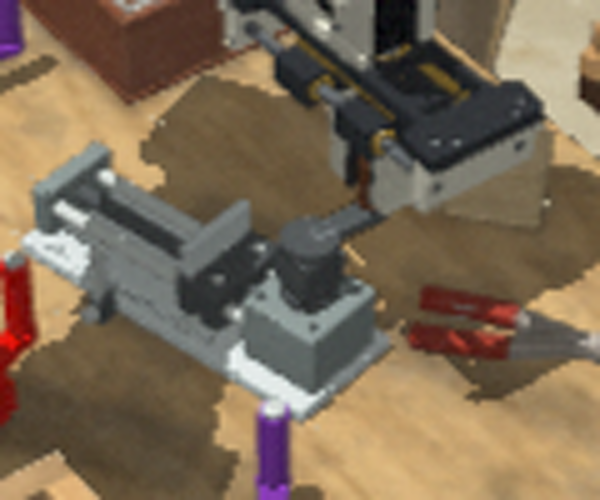

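Call:
step_arm:
  increments:
    - [[-0.0006,0.007,0],[0,0,0],1]
    - [[-0.0022,0.0139,0],[0,0,0],1]
    - [[-0.0049,0.0204,0],[0,0,0],1]
    - [[-0.0086,0.0265,0],[0,0,0],1]
    - [[-0.0132,0.0318,0],[0,0,0],1]
    - [[-0.0185,0.0364,0],[0,0,0],1]
    - [[-0.0246,0.0401,0],[0,0,0],1]
    - [[-0.0311,0.0428,0],[0,0,0],1]
    - [[-0.038,0.0444,0],[0,0,0],1]
    - [[-0.045,0.045,0],[0,0,0],1]

```text
time_s: 8.45
tcp_pos: [0.5933, 0.0879, 0.1145]
eef_rot: [-180.0, -0.2, 0.0]
contact_force: [2.1, 0.4, 5.2]
gripper_width: 0.0175
```

Run:
```python
from h import *;from arc import *
q=r.get_state();print(q["tcp_pos"],q["contact_force"],q["moment"],q["gripper_width"])
s=cam("scene");t=cam("top")
a=cv2.resize(s["color"][170:270,270:390,::-1],None,fx=5,fy=5,interpolation=2)
cv2.imwrite("pics/s6.png",a)
rows(-90,9)
```

```text
[0.59328367 0.08792795 0.11449952] [2.11214727 0.39367765 5.16298067] [ 0.34685917 -0.61459728 -0.01580656] 0.017483906553021268
-90 -> -180
[[[-0.007, -0.0006, 0], [0, 0, 0], 1], [[-0.0139, -0.0022, 0], [0, 0, 0], 1], [[-0.0204, -0.0049, 0], [0, 0, 0], 1], [[-0.0265, -0.0086, 0], [0, 0, 0], 1], [[-0.0318, -0.0132, 0], [0, 0, 0], 1], [[-0.0364, -0.0185, 0], [0, 0, 0], 1], [[-0.0401, -0.0246, 0], [0, 0, 0], 1], [[-0.0428, -0.0311, 0], [0, 0, 0], 1], [[-0.0444, -0.038, 0], [0, 0, 0], 1], [[-0.045, -0.045, 0], [0, 0, 0], 1]]
```

View pics/s6.png

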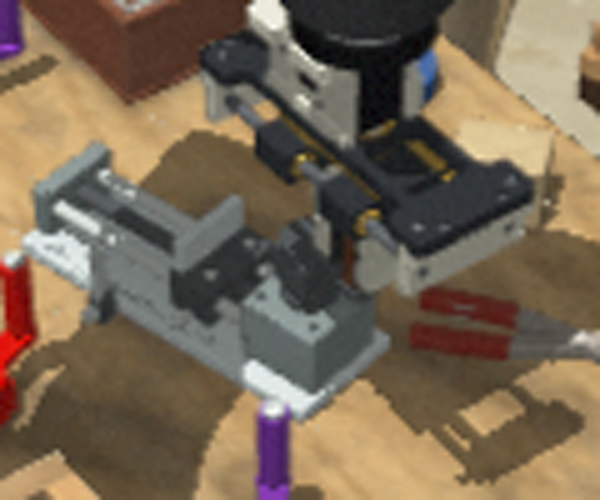

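Going well, forces small and matching the tangential drag. Continuing.

Call:
step_arm:
  increments:
    - [[-0.007,-0.0006,0],[0,0,0],1]
    - [[-0.0139,-0.0022,0],[0,0,0],1]
    - [[-0.0204,-0.0049,0],[0,0,0],1]
    - [[-0.0265,-0.0086,0],[0,0,0],1]
    - [[-0.0318,-0.0132,0],[0,0,0],1]
    - [[-0.0364,-0.0185,0],[0,0,0],1]
    - [[-0.0401,-0.0246,0],[0,0,0],1]
    - [[-0.0428,-0.0311,0],[0,0,0],1]
    - [[-0.0444,-0.038,0],[0,0,0],1]
    - [[-0.045,-0.045,0],[0,0,0],1]

```text
time_s: 9.55
tcp_pos: [0.5472, 0.1334, 0.1137]
eef_rot: [-180.0, -0.1, 0.0]
contact_force: [5.2, -1.4, 2.1]
gripper_width: 0.0173
```

Run:
```python
from h import *;from arc import *
q=r.get_state();print(q["tcp_pos"],q["contact_force"],q["moment"],q["gripper_width"])
rows(180,9)
```

```text
[0.54723908 0.13344839 0.11371594] [ 5.2340958  -1.44082414  2.10653041] [-0.65964352 -2.31628862 -0.03409284] 0.017316468937983512
180 -> 90
[[[0.0006, -0.007, 0], [0, 0, 0], 1], [[0.0022, -0.0139, 0], [0, 0, 0], 1], [[0.0049, -0.0204, 0], [0, 0, 0], 1], [[0.0086, -0.0265, 0], [0, 0, 0], 1], [[0.0132, -0.0318, 0], [0, 0, 0], 1], [[0.0185, -0.0364, 0], [0, 0, 0], 1], [[0.0246, -0.0401, 0], [0, 0, 0], 1], [[0.0311, -0.0428, 0], [0, 0, 0], 1], [[0.038, -0.0444, 0], [0, 0, 0], 1], [[0.045, -0.045, 0], [0, 0, 0], 1]]
```

Call:
step_arm:
  increments:
    - [[0.001,-0.007,0],[0,0,0],1]
    - [[0.0026,-0.0139,0],[0,0,0],1]
    - [[0.0053,-0.0204,0],[0,0,0],1]
    - [[0.009,-0.0265,0],[0,0,0],1]
    - [[0.0136,-0.0318,0],[0,0,0],1]
    - [[0.019,-0.0364,0],[0,0,0],1]
    - [[0.0251,-0.0401,0],[0,0,0],1]
    - [[0.0316,-0.0428,0],[0,0,0],1]
    - [[0.0385,-0.0444,0],[0,0,0],1]
    - [[0.0455,-0.045,0],[0,0,0],1]

```text
time_s: 10.55
tcp_pos: [0.5917, 0.1788, 0.1138]
eef_rot: [-180.0, 0.1, 0.0]
contact_force: [-2.4, 2.3, 10.3]
gripper_width: 0.0175
```

Call:
step_arm:
  increments:
    - [[0.007,0.0006,0],[0,0,0],1]
    - [[0.0139,0.0022,0],[0,0,0],1]
    - [[0.0204,0.0049,0],[0,0,0],1]
    - [[0.0265,0.0086,0],[0,0,0],1]
    - [[0.0318,0.0132,0],[0,0,0],1]
    - [[0.0364,0.0185,0],[0,0,0],1]
    - [[0.0401,0.0246,0],[0,0,0],1]
    - [[0.0428,0.0311,0],[0,0,0],1]
    - [[0.0444,0.038,0],[0,0,0],1]
    - [[0.0447,0.045,0],[0,0,0],1]

```text
time_s: 11.55
tcp_pos: [0.6386, 0.1341, 0.1144]
eef_rot: [-179.9, -0.2, 0.1]
contact_force: [5.6, 2.5, 7.2]
gripper_width: 0.0174
```

Run:
```python
from h import *
q=r.get_state();print(q["tcp_pos"],q["contact_force"],q["moment"],q["gripper_width"])
s=cam("scene");t=cam("top")
a=cv2.resize(s["color"][170:270,270:390,::-1],None,fx=5,fy=5,interpolation=2)
cv2.imwrite("pics/s7.png",a)
```

```text
[0.63855949 0.13408617 0.1143689 ] [5.57789685 2.51145361 7.1743446 ] [ 0.65799441 -1.70440223 -0.03701089] 0.01735180565229293
```

View pics/s7.png

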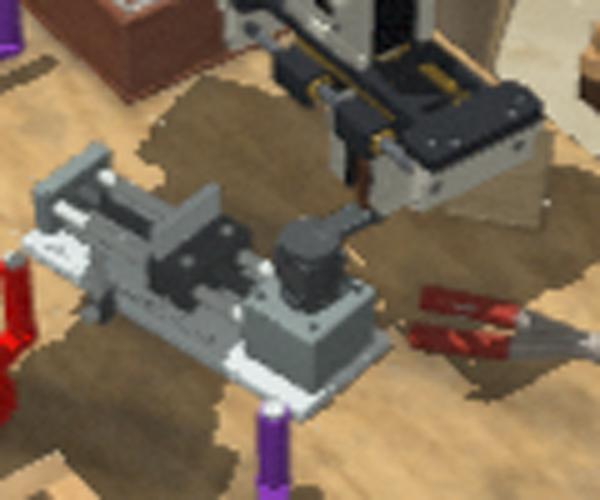

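Call:
step_arm:
  increments:
    - [[-0.0004,0.007,-0.0002],[0,0,0],1]
    - [[-0.0019,0.0139,-0.0003],[0,0,0],1]
    - [[-0.0045,0.0204,-0.0005],[0,0,0],1]
    - [[-0.0081,0.0265,-0.0005],[0,0,0],1]
    - [[-0.0127,0.0318,-0.0005],[0,0,0],1]
    - [[-0.018,0.0364,-0.0005],[0,0,0],1]
    - [[-0.0241,0.0401,-0.0005],[0,0,0],1]
    - [[-0.0306,0.0428,-0.0005],[0,0,0],1]
    - [[-0.0375,0.0444,-0.0005],[0,0,0],1]
    - [[-0.0445,0.045,-0.0005],[0,0,0],1]

```text
time_s: 12.65
tcp_pos: [0.5922, 0.088, 0.1142]
eef_rot: [-180.0, 0.0, -0.0]
contact_force: [1.6, 0.0, 5.9]
gripper_width: 0.0177
```

Call:
step_arm:
  increments:
    - [[-0.007,-0.0006,0],[0,0,0],1]
    - [[-0.0139,-0.0022,0],[0,0,0],1]
    - [[-0.0204,-0.0049,0],[0,0,0],1]
    - [[-0.0265,-0.0086,0],[0,0,0],1]
    - [[-0.0318,-0.0132,0],[0,0,0],1]
    - [[-0.0363,-0.0185,0],[0,0,0],1]
    - [[-0.0399,-0.0246,0],[0,0,0],1]
    - [[-0.0425,-0.0311,0],[0,0,0],1]
    - [[-0.044,-0.038,0],[0,0,0],1]
    - [[-0.0445,-0.045,0],[0,0,0],1]

```text
time_s: 13.65
tcp_pos: [0.5477, 0.133, 0.1139]
eef_rot: [180.0, 0.0, 0.0]
contact_force: [5.3, -1.7, 0.8]
gripper_width: 0.0175
```

Call:
step_arm:
  increments:
    - [[0.0007,-0.007,0],[0,0,0],1]
    - [[0.0023,-0.0139,0],[0,0,0],1]
    - [[0.005,-0.0204,0],[0,0,0],1]
    - [[0.0087,-0.0265,0],[0,0,0],1]
    - [[0.0133,-0.0318,0],[0,0,0],1]
    - [[0.0186,-0.0364,0],[0,0,0],1]
    - [[0.0247,-0.0401,0],[0,0,0],1]
    - [[0.0312,-0.0428,0],[0,0,0],1]
    - [[0.038,-0.0444,0],[0,0,0],1]
    - [[0.045,-0.045,0],[0,0,0],1]

```text
time_s: 14.65
tcp_pos: [0.5926, 0.1786, 0.1141]
eef_rot: [-180.0, 0.1, 0.0]
contact_force: [-1.7, 0.8, 6.4]
gripper_width: 0.0173
```

Call:
step_arm:
  increments:
    - [[0.007,0.0006,0],[0,0,0],1]
    - [[0.0139,0.0022,0],[0,0,0],1]
    - [[0.0204,0.0049,0],[0,0,0],1]
    - [[0.0265,0.0086,0],[0,0,0],1]
    - [[0.0318,0.0132,0],[0,0,0],1]
    - [[0.0364,0.0185,0],[0,0,0],1]
    - [[0.0401,0.0246,0],[0,0,0],1]
    - [[0.0428,0.0311,0],[0,0,0],1]
    - [[0.0444,0.038,0],[0,0,0],1]
    - [[0.0449,0.045,0],[0,0,0],1]

```text
time_s: 15.65
tcp_pos: [0.6387, 0.1338, 0.1143]
eef_rot: [-179.9, -0.1, 0.0]
contact_force: [2.2, 1.7, 5.1]
gripper_width: 0.0175
```

Run:
```python
from h import *
q=r.get_state();print(q["tcp_pos"],q["contact_force"],q["moment"],q["gripper_width"])
s=cam("scene");t=cam("top")
cv2.imwrite("pics/s8.png",cv2.resize(s["color"][190:270,260:365,::-1],None,fx=7,fy=7,interpolation=2))
cv2.imwrite("pics/t8.png",cv2.resize(t["color"][195:265,225:330,::-1],None,fx=7,fy=7,interpolation=2))
```

```text
[0.63870047 0.13381787 0.11431178] [2.23711674 1.73968309 5.10291959] [ 0.66241887 -0.59610332 -0.04100486] 0.017544534228240465
```

View pics/s8.png

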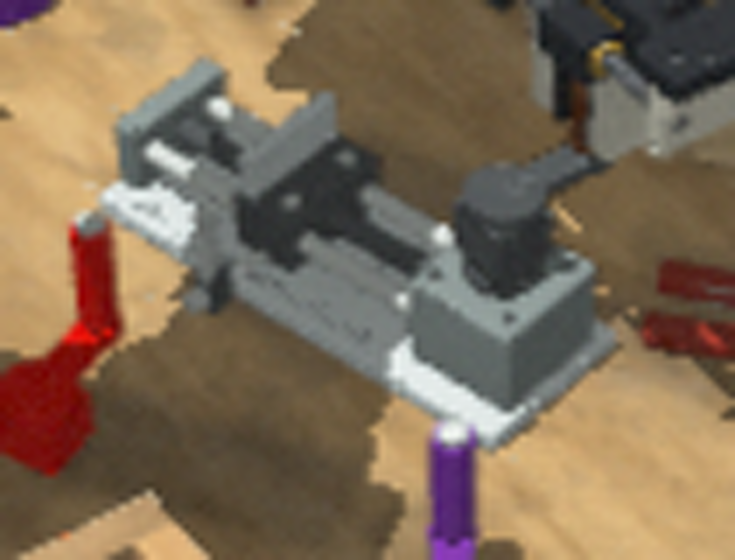

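View pics/t8.png

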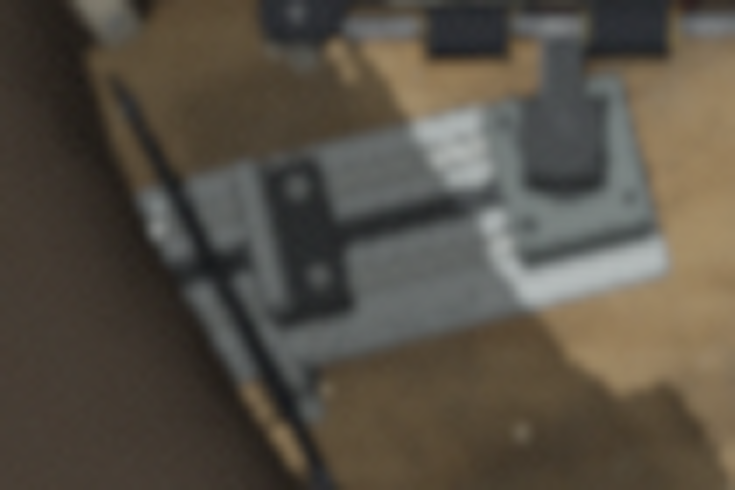

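Run:
```python
from h import *
s=cam("scene")["color"][212:240,278:318,::-1];t=cam("top")["color"][225:260,255:290,::-1]
o=cv2.imread("pics/scene0.png")[212:246,278:318]
f=lambda a,g:np.clip(cv2.resize(a,None,fx=16,fy=16,interpolation=2).astype(float)*g,0,255).astype(np.uint8)
cv2.imwrite("pics/s9.png",f(s,2.));cv2.imwrite("pics/t9.png",f(t,2.))
o=cv2.imread("pics/scene0.png")[215:250,278:322];cv2.imwrite("pics/s9o.png",f(o,1))
o=cv2.imread("pics/top0.png")[228:260,260:302];cv2.imwrite("pics/t9o.png",f(o,1))
```

```text
(no output)
```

View pics/s9.png

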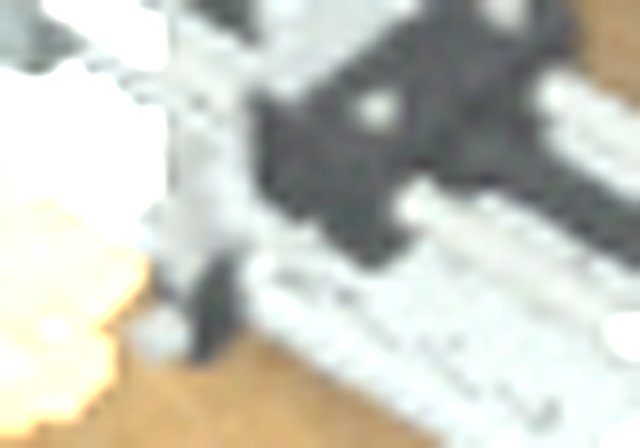

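View pics/t9.png

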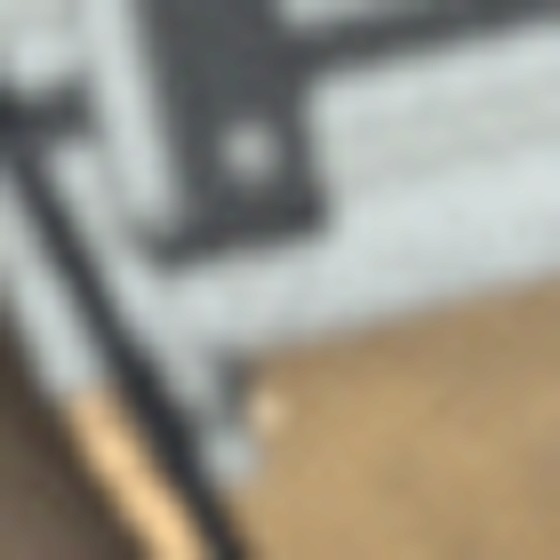

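View pics/s9o.png

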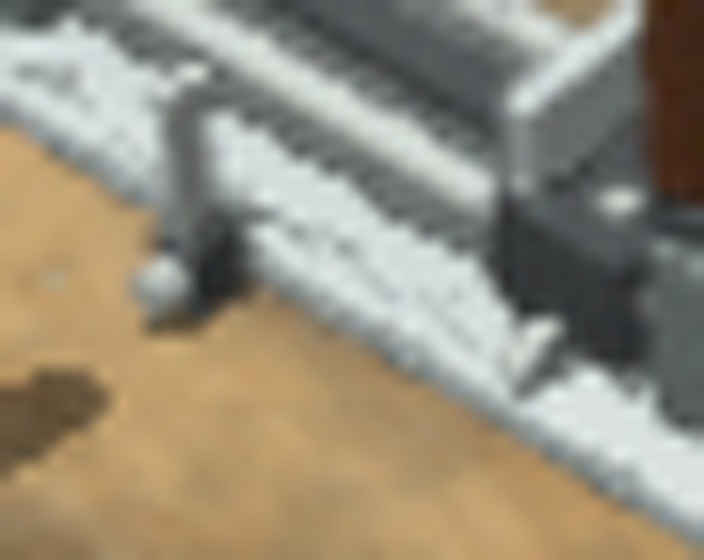

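View pics/t9o.png

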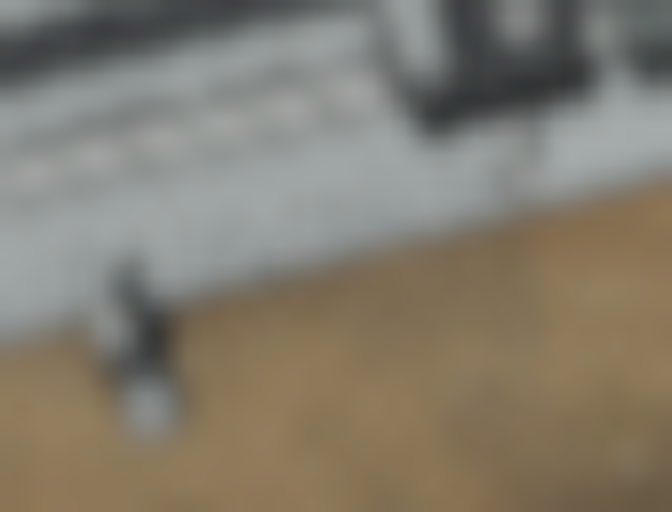

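Run:
```python
from h import *
s=cam("scene");t=cam("top")
e=np.array([-.24,.971]);e/=np.linalg.norm(e);n=np.array([e[1],-e[0]])
f=lambda p:(round(1e3*p[:2]@e,1),round(1e3*p[:2]@n,1))
for nm,c,fp,pp in(("s",s,(289.4,219.3),(309.7,237.0)),("t",t,(266.5,247.8),(291.4,239.1))):
    F=ray(c,fp,.058);print(nm,"finger",f(F),[ (z,f(ray(c,pp,z)),round(f(F)[0]-f(ray(c,pp,z))[0],1)) for z in(.014,.02,.026)])
# finger line in scene at various z, assuming s finger top
for nm,c,fp in(("s",s,(289.4,219.3)),("t",t,(266.5,247.8))):
    F=ray(c,fp,.058);print(nm,proj(c,[[F[0],F[1],z] for z in(.058,.04,.02,0.)]).round(1).tolist())
print(tri(s,(289.4,219.3),t,(266.5,247.8)),tri(s,(309.7,237.0),t,(291.4,239.1)))
```

```text
s finger (np.float64(108.4), np.float64(559.5)) [(0.014, (np.float64(43.3), np.float64(575.1)), np.float64(65.1)), (0.02, (np.float64(39.2), np.float64(570.6)), np.float64(69.2)), (0.026, (np.float64(35.1), np.float64(566.2)), np.float64(73.3))]
t finger (np.float64(107.6), np.float64(557.4)) [(0.014, (np.float64(39.4), np.float64(572.4)), np.float64(68.2)), (0.02, (np.float64(39.2), np.float64(571.2)), np.float64(68.4)), (0.026, (np.float64(39.0), np.float64(570.0)), np.float64(68.6))]
s [[289.4, 219.3], [289.7, 223.7], [290.0, 228.6], [290.4, 233.3]]
t [[266.5, 247.8], [267.4, 248.9], [268.3, 250.1], [269.2, 251.3]]
[0.51540182 0.23771767 0.06009941] [0.54500236 0.17526296 0.01957866]
```

Call:
step_arm:
  increments:
    - [[-0.0005,0.007,0],[0,0,0],1]
    - [[-0.002,0.0139,0],[0,0,0],1]
    - [[-0.0047,0.0204,0],[0,0,0],1]
    - [[-0.0084,0.0265,0],[0,0,0],1]
    - [[-0.013,0.0318,0],[0,0,0],1]
    - [[-0.0183,0.0364,0],[0,0,0],1]
    - [[-0.0244,0.0401,0],[0,0,0],1]
    - [[-0.0309,0.0428,0],[0,0,0],1]
    - [[-0.0378,0.0444,0],[0,0,0],1]
    - [[-0.0448,0.045,0],[0,0,0],1]

```text
time_s: 16.95
tcp_pos: [0.5932, 0.088, 0.1142]
eef_rot: [-180.0, -0.0, -0.0]
contact_force: [1.4, 0.3, 4.2]
gripper_width: 0.0178
```

Call:
step_arm:
  increments:
    - [[-0.006,-0.0004,0],[0,0,0],1]
    - [[-0.0116,-0.0015,0],[0,0,0],1]
    - [[-0.017,-0.0034,0],[0,0,0],1]
    - [[-0.0225,-0.006,0],[0,0,0],1]
    - [[-0.0225,-0.006,0],[0,0,0],1]

```text
time_s: 17.45
tcp_pos: [0.5701, 0.0944, 0.1141]
eef_rot: [-180.0, 0.0, 0.0]
contact_force: [0.6, -0.3, 5.0]
gripper_width: 0.0178
```

Run:
```python
from h import *
q=r.get_state();print(q["tcp_pos"],q["contact_force"],q["moment"],q["gripper_width"])
f=lambda a,g:np.clip(cv2.resize(a,None,fx=16,fy=16,interpolation=2).astype(float)*g,0,255).astype(np.uint8)
s=cam("scene")["color"][212:248,278:318,::-1];t=cam("top")["color"]
cv2.imwrite("pics/s10.png",f(s,1.8))
cv2.imwrite("pics/t10.png",cv2.resize(t[195:265,225:330,::-1],None,fx=7,fy=7,interpolation=2))
```

```text
[0.57010493 0.09441053 0.11409603] [ 0.5867738  -0.31152751  4.98622944] [ 0.10852754 -0.07245231 -0.02300261] 0.017760294721190603
```

View pics/s10.png

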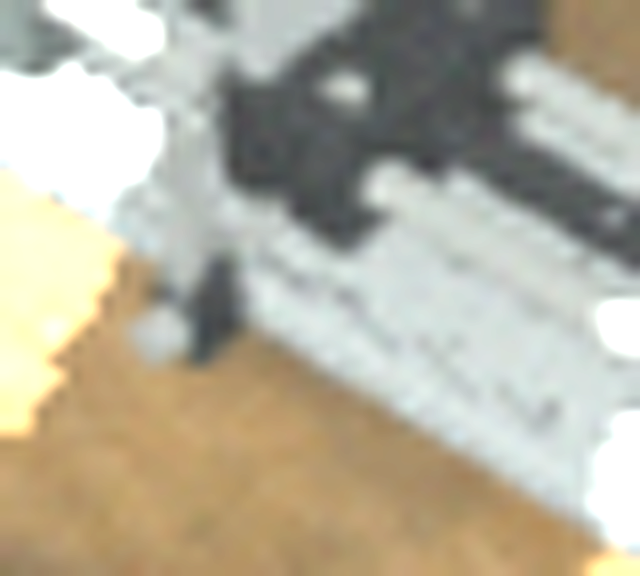

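View pics/t10.png

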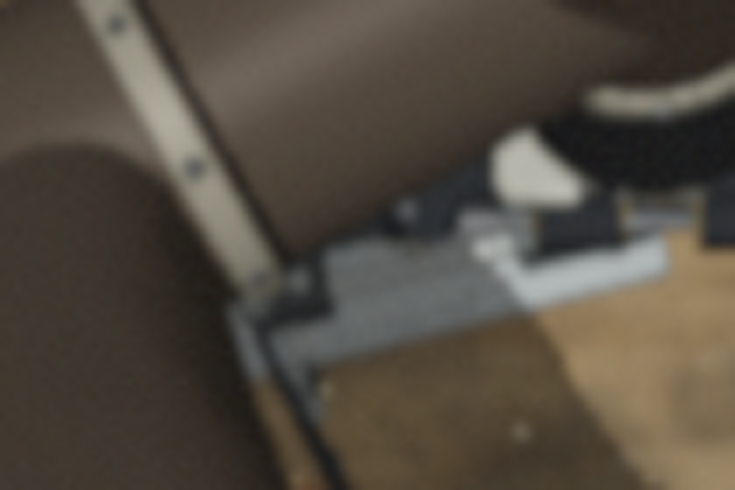

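Call:
step_arm:
  increments:
    - [[0,0,0],[0,0,0],0.7]
    - [[0,0,0],[0,0,0],0.4]
    - [[0,0,0],[0,0,0],0.2]
    - [[0,0,0],[0,0,0],0]
    - [[0,0,0],[0,0,0],0]
    - [[0,0,0],[0,0,0],0]
    - [[0,0,0],[0,0,0],0]

```text
time_s: 18.25
tcp_pos: [0.5705, 0.0938, 0.114]
eef_rot: [180.0, 0.0, 0.0]
contact_force: [-0.5, 0.9, 0.4]
gripper_width: 0.068
```

Call:
step_arm:
  increments:
    - [[0,0,-0.01],[0,0,0],0]
    - [[0,0,-0.025],[0,0,0],0]
    - [[0,0,-0.045],[0,0,0],0]
    - [[0,0,-0.065],[0,0,0],0]
    - [[0,0,-0.085],[0,0,0],0]
    - [[0,0,-0.1],[0,0,0],0]
    - [[0,0,-0.112],[0,0,0],0]
    - [[0,0,-0.12],[0,0,0],0]

```text
time_s: 19.05
tcp_pos: [0.5708, 0.0938, 0.2356]
eef_rot: [-180.0, -0.1, 0.0]
contact_force: [-0.7, -0.7, -0.3]
gripper_width: 0.0878
```

Call:
step_arm:
  increments:
    - [[-0.01,-0.015,0],[0,0,0],0]
    - [[-0.03,-0.045,0],[0,0,0],0]
    - [[-0.05,-0.08,0],[0,0,0],0]
    - [[-0.07,-0.115,0],[0,0,0],0]
    - [[-0.1,-0.15,0],[0,0,0],0]
    - [[-0.13,-0.185,0],[0,0,0],0]
    - [[-0.15,-0.22,0],[0,0,0],0]
    - [[-0.17,-0.25,0],[0,0,0],0]
    - [[-0.19,-0.28,0],[0,0,0],0]
    - [[-0.2,-0.3,0],[0,0,0],0]

```text
time_s: 20.05
tcp_pos: [0.3689, 0.3953, 0.2341]
eef_rot: [180.0, 0.0, 0.1]
contact_force: [0.3, 0.0, -0.8]
gripper_width: 0.0874
```

Call:
step_arm:
  increments:
    - [[-0.01,-0.015,0],[0,0,0],0]
    - [[-0.03,-0.04,0],[0,0,0],0]
    - [[-0.05,-0.07,0],[0,0,0],0]
    - [[-0.07,-0.1,0],[0,0,0],0]
    - [[-0.09,-0.13,0],[0,0,0],0]
    - [[-0.11,-0.16,0],[0,0,0],0]
    - [[-0.125,-0.185,0],[0,0,0],0]
    - [[-0.13,-0.19,0],[0,0,0],0]

```text
time_s: 20.85
tcp_pos: [0.2391, 0.5856, 0.2331]
eef_rot: [179.9, 0.0, 0.1]
contact_force: [0.1, -0.2, -0.3]
gripper_width: 0.0879
```

Run:
```python
from h import *
q=r.get_state();print(q["tcp_pos"],q["contact_force"],q["gripper_width"])
f=lambda a,g:np.clip(cv2.resize(a,None,fx=g,fy=g,interpolation=2).astype(float),0,255).astype(np.uint8)
s=cam("scene")["color"][...,::-1];t=cam("top")["color"][...,::-1]
cv2.imwrite("pics/scene1.png",s);cv2.imwrite("pics/top1.png",t)
cv2.imwrite("pics/s11.png",f(s[215:250,278:322],16))
cv2.imwrite("pics/s11b.png",f(s[190:270,260:365],7))
cv2.imwrite("pics/t11.png",f(t[195:265,225:330],7))
```

```text
[0.23911851 0.58555781 0.23310364] [ 0.06386847 -0.19025822 -0.32477759] 0.08788437415023137
```

View pics/s11.png

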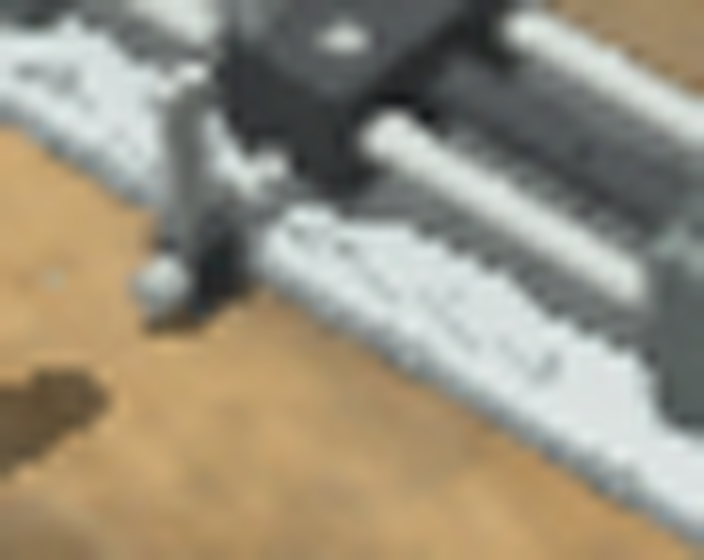

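View pics/s11b.png

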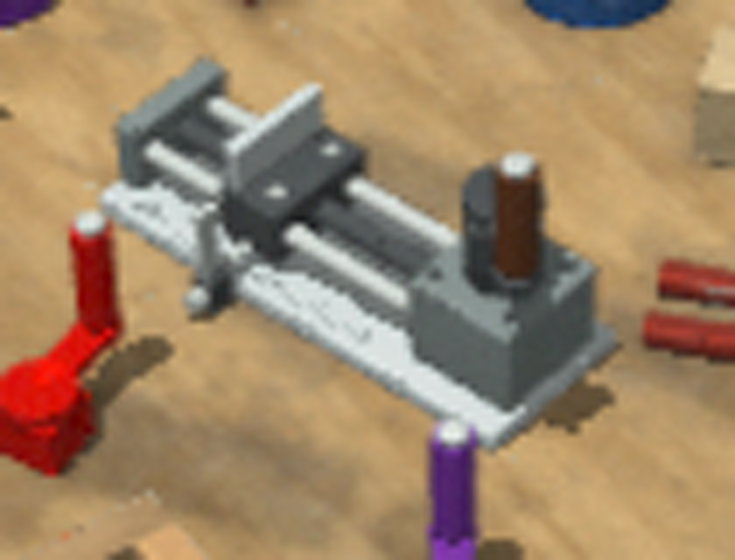

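View pics/t11.png

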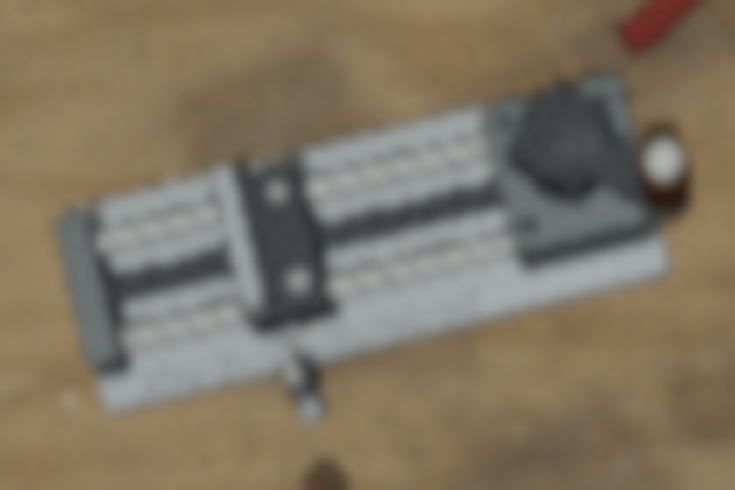

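Run:
```python
from h import *
s=cam("scene");t=cam("top")
for e in([-.24,.971],[-.213,.977]):
  e=np.array(e)/np.linalg.norm(e);n=np.array([e[1],-e[0]])
  for nm,c,fp,pp in(("s",s,(289.4,219.3),(292.5,226.7)),("t",t,(266.5,247.8),(266.4,245.2))):
    F=ray(c,fp,.058)[:2]
    for z in(.016,.02,.025):
        P=ray(c,pp,z)[:2];print(nm,z,"remaining mm",round(1e3*(F-P)@e,1),"n",round(1e3*(F-P)@n,1))
for nm,c,a,b in(("bolts s",s,(600,203),(340,38)),("top",t,(461,192),(286.5,235))):
    pass
# carriage shift via bolts, z unknown ~.06
S=lambda x,y:(225+(x+.5)/7-.5,195+(y+.5)/7-.5)
for z in(.05,.07):
    for a,b in(((450,148),(276,191)),((472,236),(299,280))):
        d=ray(t,S(*b),z)-ray(t,S(*a),z);print("carriage moved",np.linalg.norm(d)*1e3, d)
```

```text
s 0.016 remaining mm -2.8 n -13.7
s 0.02 remaining mm 0.2 n -10.7
s 0.025 remaining mm 3.9 n -7.0
t 0.016 remaining mm -2.2 n -15.4
t 0.02 remaining mm -1.8 n -14.6
t 0.025 remaining mm -1.4 n -13.5
s 0.016 remaining mm -3.2 n -13.6
s 0.02 remaining mm -0.1 n -10.7
s 0.025 remaining mm 3.7 n -7.1
t 0.016 remaining mm -2.6 n -15.3
t 0.02 remaining mm -2.2 n -14.5
t 0.025 remaining mm -1.8 n -13.5
carriage moved 68.86848440194368 [-0.01612287  0.06695462  0.        ]
carriage moved 68.29160714139924 [-0.0164258   0.06628678  0.        ]
carriage moved 67.81495242355415 [-0.01587623  0.06593037  0.        ]
carriage moved 67.24690007976032 [-0.01617453  0.06527274  0.        ]
```

Run:
```python
from h import *
s=cam("scene");t=cam("top")
S=lambda x,y:(260+(x+.5)/7-.5,190+(y+.5)/7-.5)
T=lambda x,y:(225+(x+.5)/7-.5,195+(y+.5)/7-.5)
print("handle top",tri(s,S(518,163),t,T(663,160)))
a=cv2.imread("pics/scene0.png")[270:360,355:430].astype(int);print("other slide diff",abs(a-s["color"][270:360,355:430,::-1]).mean())
q=r.get_state();print(q["time_s"],q["qd"].round(2))
r.close_job()
```

```text
handle top [0.57188682 0.09575895 0.15954207]
other slide diff 1.9082962962962964
21.15 [-0.08 -0.21  0.12 -0.03  0.03 -0.16]
the job is handed in; nothing more can be done
```

I turned the crank on the slide with the index finger clockwise about 2.87 turns (1032°). I then let go of it, backed the arm clear and handed the job in at 21 s.

- **Pointer position:** both cameras put the pointer within about 3 mm of the index finger along the slide (scene camera about 0 mm, top camera about 2 mm past it). This assumes the pointer is about 20 mm high; heights of 16 to 25 mm give -3 to +4 mm. The carriage moved about 68 mm, against about 68.5 mm measured at the start.
- **Crank seating:** the handle's top is at 159.5 mm by triangulation, the same as at the start, so the crank is still fully seated. I judged that it stands upright from the pictures only.
- **Forces:** the readings at the end of each move never went above about 11 N.
- **Index finger and other slide:** in the pictures, the index finger has not moved. The picture area around the other slide is nearly unchanged.
- **Disagreement:** across the slide, my picks put the finger 7 to 15 mm in front of the pointer tip, not the stated 3 mm. The tip is hard to see against the pale base. This hardly affects the along-slide figure, but it makes it less certain.

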